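# Clamp the croquet head and show its end mark to the camera in the swivel mirror

### The arm

A 7-joint arm with a two-finger parallel gripper is mounted at the origin on the work surface. World frame = base frame: x ahead of the robot, y to its left, z up, the work surface at z = 0. Lengths are in m, angles in degrees, forces in N, time in s.
With the tool pointing down it reaches from about 0.425 to 0.825 m from the base axis. Payload 3.6 kg.
Tool frame: the origin (TCP) lies at the very end of the fingers, on their centre line; the grasp point (between the pads) lies 19 mm behind it; z points along the fingers, y is the direction in which the jaws open and shut (so a half turn about z gives the same grasp; the last joint's range is limited). The gripper opens to 93 mm and grips with 3 to 60 N. Pads are 15 mm wide; open, the fingers measure 128 mm over their backs; the gripper's body (75 mm by 188 mm) begins 65 mm behind the grasp point.
Start: joints at [74.341, 35.231, -0.722, 81.555, 0.464, 63.22, -2.315], TCP at [0.159, -0.63, 0.219] pointing down, gripper open.
Joint ranges: [-178.69, 178.69], [-17.37, 117.87], [-77.05, 75.6], [15.02, 138.74], [-78.02, 258.01], [0.78, 113.62], [-162.83, 162.83]. Speed limits (degrees/s): [159.86, 159.86, 180, 180, 180, 180, 180].

### API

Orientations are given as [roll, pitch, yaw] about the fixed x, y, z axes, in that order (R = Rz(yaw) Ry(pitch) Rx(roll)).
In Python, from workcell import telemetry, viewer, order, recognise, silhouettes, pinpoint gives the robot as it stands.
- The arm moves only by the tool drive_tool, never from a script. Its arguments are lists of equal length, an entry for each row: "gripper": the opening, from 0 (shut) to 1 (fully open); "linear": the shift along the world's x, y, z in cm, a list of three; "twist": the turn about the world's z in degrees. A call has 1 to 20 rows; each row shifts and turns the commanded pose from where the row before left it; what a row does not reach is not made up. A row lasts 1/12 s, in which the tool goes at most 41.7 mm and 7.16 degrees, less where a joint would pass 70% of its speed; a pose out of reach is approached as far as the arm can. A call is refused whole if a number of a shift passes 4.17 or a number of a turn 7.16, either way. A call with a gripper value outside its range is refused whole. The fingers move at their own pace and stop on an object; "grip_force" is the grip in N (left out, the last holds). Time passes only in rows, so rows that do not move let the fingers close. It gives the time, the measured TCP pose, the force and the opening at its end, in the units of the state.
- telemetry.get_state(): the state, without advancing time (a new reading comes with each control period).
- viewer.capture(name): name is "scene" or "side" or "wrist"; returns a dict with "image" (480x640x3 uint8, red, green, blue), "intrinsics" (3x3 intrinsics, pixels), "view" (4x4, takes a point from world to camera coordinates). Camera axes: x right, y down, z forward; pixel columns grow to the right and rows downward; lengths in m; the calibration is good to about 2 mm. A picture is of the moment at which its call begins. There is no depth.
- order.finish_job(): hands the job in, once; it reports no verdict.
Trained networks look in a picture, given as the dict that the camera call returned (one of the last four; its "shot" number tells which), for a name from the list of things; names that differ only in an ending like _2 or _b are one class to them, and where a whole thing is asked for, a point or a joint stands for the part that bears it (a point fixed in the world has none). Each returns a list of dicts, best first, with "score" (0 to 1); they miss things now and then, are a little off and sometimes report something else, mostly with a low value. They report only what shows in the picture. A call takes as long as a camera call. They do not tell look-alikes from the thing itself.
- recognise(picture, query): "position" ([column, row] in pixels, amid what is visible of it).
- silhouettes(picture, query): "pixels" (480x640 bool, what is visible of it) and "position" ([column, row] in pixels, amid what is visible of it).
- pinpoint(picture, query): "position" ([column, row] in pixels: a listed point, or the origin of a listed thing).
The state is a dict: "time": time; "qpos": joint angles; "qd": joint speeds; "joint_efforts": joint torques, N m; "eef_pos": TCP position; "ee_rot": TCP orientation; "wrist_force": force on the tool from outside, world axes, zero at the start; "torque": the same for the moment, N m; "gripper_width": opening from 0.0 (shut) to 1.0 (fully open).
Only numpy, scipy, OpenCV 4.12 (cv2) and the standard library are available. Lean on these libraries where they do the work, as an engineer would, in place of code of your own. Each camera call takes 0.05 s, during which the arm holds its last target.

### The job

Clamp the croquet head in its cradle by bringing the toggle clamp's orange handle all the way down and leave it down. Then turn the inspection mirror until the blue mark on the end of the head comes to the middle of the bench camera's view in the mirror, and finish while still holding the mirror steady at that angle, since it springs back when let go. Do not shift the head, and leave the other things on the bench where they are.

Things in the scene. Friction and masses are not known exactly. Their poses are not given: they have to be found in the camera images.
- cradle: Fixed plywood cradle with two vee blocks and a toggle clamp. Origin on the bench under the middle of the vee blocks; at heading 0 its axes are the world's: x away from the robot, y along the head's axis to its marked end, z up. The head's axis is 75 mm above the bench; the clamp stands on a 58 x 52 mm riser at x -95, y -45 mm, and its handle swings in the plane y = -45 mm.
- clamp (a joint): Angle (rad) of the toggle clamp's handle: 0 = fully down on its stop (level, pointing to the cradle's -x), 1.25 = open as at the start (nearly upright, leaning to -x). A stiff pivot (0.35 N m, about 4.5 N at the grip) keeps it where it is left. It lowers the linked hold-down bar, whose rubber foot meets the head only in the last degree: press it home with about 10 N at the grip.
- clamp_grip (a point): Middle of the clamp handle's orange round grip (20 mm thick, 84 mm long, pointing away from the pivot), 82 mm from the handle's pivot. Open, it is 190 mm above the bench, and the raised hold-down bar starts about 40 mm behind it, on the cradle's +x side, and leans away over the head, up to 225 mm above the bench.
- clamp_pivot (a point): Pivot of the clamp handle, 112 mm above the bench; the pivot axis is the cradle's y axis. The grip is level with it when the clamp is down.
- mark (a point): Blue dot, 18 mm across, at the middle of the head's end face (the end with the brass ring), 75 mm above the bench. Axes as the cradle's: y points straight out of the end face.
- head: Dogwood croquet head, a cylinder 62 mm in diameter and 230 mm long, about 0.6 kg, lying loose in the vee blocks; origin at its middle on its axis, y along the axis towards the marked end. Shifted up to 10 mm along the cradle from start to start.
- lens (a point): Front of the bench camera's lens, 75 mm above the bench, 150 mm from the mirror's axis. The camera is fixed on the same stand as the mirror and looks level and straight at the middle of the mirror.
- glass (a point): Middle of the mirror's glass (72 mm wide, 66 mm high, upright), 75 mm above the bench, exactly on the mirror's vertical swivel axis. Its x axis points out of the glass, at right angles to it.
- mirror (a joint): Angle in rad by which the mirror is turned clockwise, seen from above, from its parked stop (0) up to 1.5. A light spring always pulls it back to 0 (0.012 N m at 0, 0.03 N m more per rad). The proper angle lies between 0.4 and 1.3, depending on where cradle and stand are.
- knob (a point): Middle of the wing knob on top of the mirror, on the swivel axis, 139 mm above the bench. The wing is a flat black bar 36 mm long (along its y, parallel to the glass), 13 mm thick (along its x) and 32 mm high; it turns with the mirror one to one. The top of the mirror's frame is 111 mm above the bench.
- sight (a point): Not an object but the camera's view by way of the mirror: origin at the middle of the glass, x axis along the middle line of what the camera sees in the mirror. It turns clockwise by twice the mirror's angle. The mark is in the middle of the view when it lies on this x axis.
- ferrule: Loose brass ferrule, a tube 34 mm across and 32 mm high, standing; origin under its middle. Leave it alone.
- shaft: Loose walnut shaft section, 26 x 220 x 30 mm, lying; origin under its middle. Leave it alone.
- calliper: Loose steel calliper, about 190 x 75 mm and 8 mm thick, lying flat; origin under its beam. Leave it alone.
- glue: Loose white glue bottle, 56 mm across, 130 mm high; origin under its middle. Leave it alone.
- spare_head: Loose square dogwood head, 56 x 222 x 60 mm; origin under its middle. Leave it alone.
- sander: Loose cork sanding block, 60 x 100 x 37 mm; origin under its middle. Leave it alone.
Mind the look-alikes: they are no part of the job. What is shaped like the head but green is not meant.

How it is judged:
By the outcome, as a careful person would: the job done as asked, in the order asked, and still so for the second after the job is handed in, while the arm keeps its last pose, push and grip.
It also fails if it takes over 51 s, if anything falls off the work surface, if the arm or the gripper's body presses on something with over 40 N, if the wrist force passes 120 N, or if a joint passes its speed limit or range.

## Working session

There is one attempt and no reset: what is moved stays moved. The work goes in short steps, Python scripts to look and compute and a tool call to move; the robot and the scene stay as the last step left them, time stands still between calls to the robot, and variables do not carry over. Pictures are saved under pics/ and viewed, and the job is handed in when it is done.

Besides the shell and the picture viewer there is one more tool, called after "Request:" in YAML: its name, and indented under it one key for each argument. drive_tool: Moves the arm, as the interface text tells. Its arguments: {"type":"object","properties":{"gripper":{"type":"array","items":{"type":"number"}},"linear":{"type":"array","items":{"type":"array","items":{"type":"number"}}},"twist":{"type":"array","items":{"type":"number"}},"grip_force":{"type":"number"}},"required":["gripper","linear","twist"]}

```bash
mkdir -p pics; ls; cat > h.py <<'E'
import numpy as np, cv2
from workcell import telemetry, viewer, order, recognise, silhouettes, pinpoint
def save(p,n): cv2.imwrite(f'pics/{n}.png',cv2.cvtColor(p['image'],cv2.COLOR_RGB2BGR))
def ray(p,uv):
    K=np.array(p['intrinsics']);V=np.array(p['view']);R=V[:3,:3];t=V[:3,3]
    c=-R.T@t; d=R.T@np.linalg.inv(K)@np.array([uv[0],uv[1],1.]); return c,d/np.linalg.norm(d)
def atz(p,uv,z):
    c,d=ray(p,uv); return c+d*(z-c[2])/d[2]
def tri(rs):
    A=np.zeros((3,3));b=np.zeros(3)
    for c,d in rs:
        M=np.eye(3)-np.outer(d,d);A+=M;b+=M@c
    x=np.linalg.solve(A,b); return x,[np.linalg.norm((np.eye(3)-np.outer(d,d))@(x-c))for c,d in rs]
def proj(p,X):
    K=np.array(p['intrinsics']);V=np.array(p['view']);q=K@(V[:3,:3]@np.array(X)+V[:3,3]);return q[:2]/q[2]
E
python3 - <<'E'
from h import *
s=telemetry.get_state();print({k:np.round(v,3) for k,v in s.items()})
Z=dict(clamp_grip=.19,clamp_pivot=.112,mark=.075,head=.075,lens=.075,glass=.075,knob=.139,cradle=0,ferrule=0,shaft=0,calliper=0,glue=0,spare_head=0,sander=0)
for n in ['scene','side','wrist']:
    p=viewer.capture(n);save(p,n+'0');print(n,np.round(ray(p,(320,240)),2).tolist())
    for q in Z:
        for r in pinpoint(p,q)[:3]: print(q,round(r['score'],2),np.round(r['position'],0),np.round(atz(p,r['position'],Z[q]),3))
E
```

```text
pics
{'time': np.float64(0.0), 'qpos': array([74.342, 35.289, -0.724, 81.639,  0.464, 63.218, -2.316]), 'qd': array([-0.044, -0.06 , -0.027, -0.124, -0.122, -0.046, -0.141]), 'joint_efforts': array([-0.0000e+00, -4.5893e+01,  2.0900e-01, -1.6574e+01, -6.1000e-02,
        2.1000e-02,  0.0000e+00]), 'eef_pos': array([ 0.159, -0.63 ,  0.218]), 'ee_rot': array([-1.79857e+02,  1.00000e-03,  1.41430e+01]), 'wrist_force': array([ 0.146, -0.101, -0.057]), 'torque': array([ 0.025,  0.011, -0.001]), 'gripper_width': np.float64(1.003)}
scene [[0.93, -0.89, 0.96], [-0.36, 0.69, -0.63]]
clamp_pivot 0.78 [328. 284.] [ 0.557 -0.115  0.112]
mark 0.79 [268. 204.] [0.192 0.152 0.075]
mark 0.73 [389. 269.] [0.663 0.057 0.075]
mark 0.58 [128. 293.] [ 0.099 -0.378  0.075]
head 0.96 [170. 299.] [ 0.207 -0.338  0.075]
head 0.86 [373. 293.] [ 0.66  -0.051  0.075]
head 0.79 [298. 198.] [0.258 0.234 0.075]
lens 0.72 [435. 230.] [0.718 0.301 0.075]
lens 0.65 [413. 214.] [0.63  0.345 0.075]
glass 0.44 [386. 219.] [0.563 0.275 0.075]
knob 0.57 [389. 205.] [0.571 0.263 0.139]
cradle 0.79 [368. 316.] [ 0.662 -0.06
[... 744 characters left out ...]
.379 0.154 0.075]
lens 0.74 [370. 189.] [0.706 0.289 0.075]
glass 0.93 [326. 197.] [0.569 0.273 0.075]
knob 0.64 [323. 177.] [0.558 0.27  0.139]
cradle 0.68 [404. 279.] [ 0.656 -0.073  0.   ]
shaft 0.8 [298. 326.] [ 0.37  -0.171  0.   ]
calliper 0.74 [265. 226.] [0.393 0.299 0.   ]
glue 0.73 [299. 262.] [0.436 0.078 0.   ]
glue 0.55 [370. 188.] [0.768 0.447 0.   ]
spare_head 0.73 [320. 396.] [ 0.356 -0.382  0.   ]
spare_head 0.63 [460. 390.] [ 0.604 -0.442  0.   ]
sander 0.72 [320. 195.] [0.6   0.448 0.   ]
sander 0.49 [297. 325.] [ 0.368 -0.169  0.   ]
wrist [[0.23, -0.61, 0.39], [-0.26, -0.08, -0.96]]
mark 0.71 [ 52. 242.] [ 0.079 -0.39   0.075]
head 0.84 [ 11. 132.] [ 0.172 -0.35   0.075]
```

View pics/scene0.png

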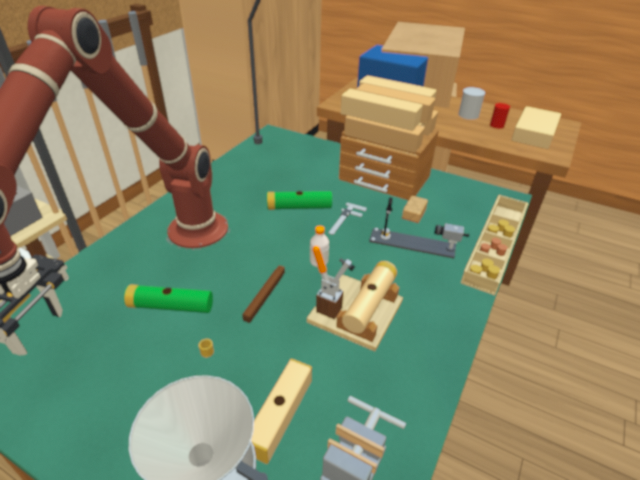

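View pics/side0.png

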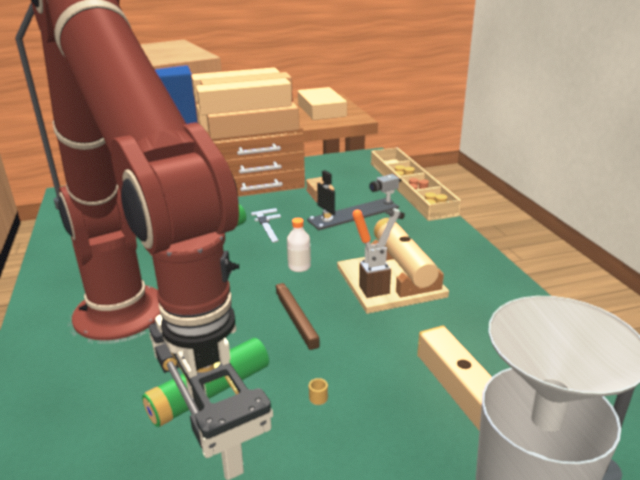

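```bash
python3 - <<'E'
from h import *
a=viewer.capture('scene');b=viewer.capture('side')
P={}
for q in ['clamp_grip','clamp_pivot','mark','head','lens','glass','knob','cradle','clamp','mirror']:
    for n,p in (('scene',a),('side',b)):
        print(q,n,[(round(r['score'],2),np.round(r['position'],1).tolist()) for r in pinpoint(p,q)] if q not in('clamp','mirror') else '')
C=a['image'][190:350,300:480];D=b['image'][160:320,300:480]
o=np.hstack([cv2.resize(x,None,fx=4,fy=4,interpolation=cv2.INTER_CUBIC) for x in (C,)])
cv2.imwrite('pics/s1.png',o[:,:,::-1][:600]);o=cv2.resize(D,None,fx=4,fy=4,interpolation=cv2.INTER_CUBIC);cv2.imwrite('pics/d1.png',o[:600,:,::-1])
E
```

```text
clamp_grip scene [(0.72, [317.8, 258.6]), (0.21, [321.4, 259.7])]
clamp_grip side [(0.77, [360.0, 224.5]), (0.67, [370.9, 188.4])]
clamp_pivot scene [(0.66, [330.2, 284.1])]
clamp_pivot side [(0.68, [365.9, 256.5]), (0.45, [319.4, 390.9])]
mark scene [(0.91, [388.8, 269.8]), (0.87, [125.2, 296.5]), (0.73, [266.0, 199.4])]
mark side [(0.95, [385.9, 228.3])]
head scene [(0.84, [299.6, 202.4]), (0.79, [372.2, 291.2]), (0.77, [169.7, 300.0])]
head side [(0.97, [405.7, 248.2]), (0.92, [210.7, 379.8])]
lens scene [(0.83, [433.0, 229.7])]
lens side [(0.78, [371.7, 187.6]), (0.48, [316.7, 395.3])]
glass scene [(0.69, [261.5, 299.1]), (0.64, [386.9, 218.1])]
glass side [(0.83, [328.1, 198.9]), (0.32, [458.7, 389.1])]
knob scene [(0.64, [412.1, 211.4]), (0.6, [389.3, 206.2]), (0.21, [319.8, 259.6]), (0.19, [383.4, 219.5])]
knob side [(0.9, [326.8, 173.8]), (0.37, [298.7, 262.6])]
cradle scene [(0.96, [364.8, 317.9])]
cradle side [(0.92, [402.3, 278.9])]
clamp scene 
clamp side 
mirror scene 
mirror side
```

View pics/s1.png

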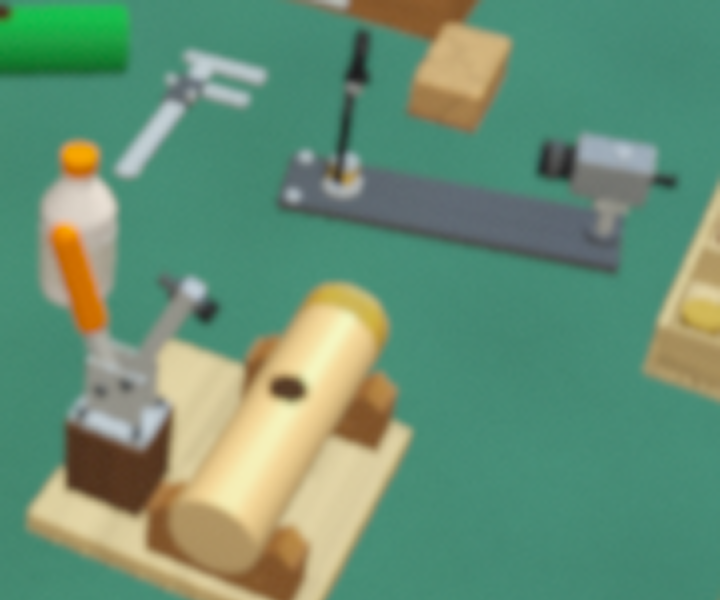

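View pics/d1.png

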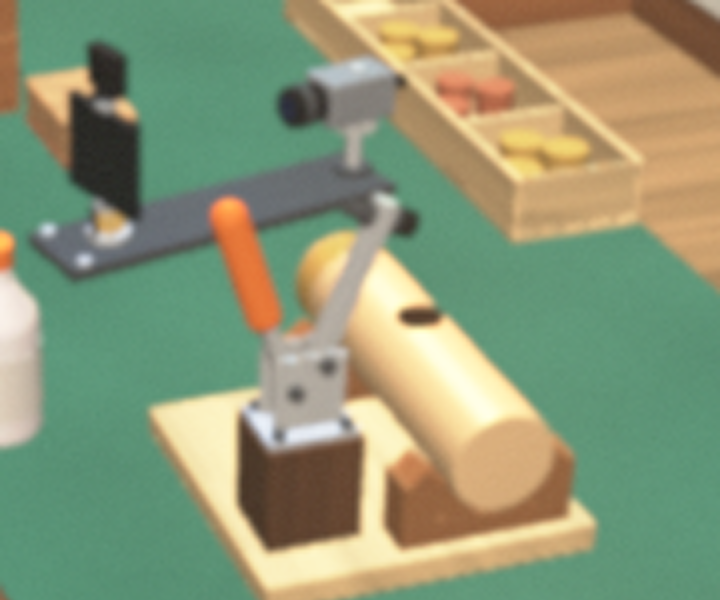

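```bash
python3 - <<'E'
from h import *
a=viewer.capture('scene');b=viewer.capture('side')
S=lambda x,y:(300+x/4,190+y/4)
D=lambda x,y:(300+x/4,160+y/4)
for n,uv in dict(L=S(30,508),R=S(412,432),).items(): print('sc',n,np.round(atz(a,uv,.012),3))
for n,uv in dict(front=D(268,590),R=D(596,520),BL=D(150,412)).items(): print('sd',n,np.round(atz(b,uv,.012),3))
for n,u,v in [('pivot',(330,284),(368,256)),('gripTop',S(64,228),D(228,205)),('grip',(318,259),(360,224.5)),('lens',S(548,158),D(290,106)),('knob',S(358,60),D(107,68)),('mark',(388.8,269.8),(385.9,228.3)),('headfar',S(355,295),D(335,240)),('headcentre',(372.2,291.2),(405.7,248.2)),('glass',(387,218.5),(328,198.9)),('bar tip',S(193,287),D(384,204))]:
    x,e=tri([ray(a,u),ray(b,v)]);print(n,np.round(x,3),np.round(e,4))
E
```

```text
sc L [ 0.524 -0.164  0.012]
sc R [0.723 0.033 0.012]
sd front [ 0.527 -0.169  0.012]
sd R [ 0.729 -0.162  0.012]
sd BL [0.522 0.027 0.012]
pivot [ 0.554 -0.098  0.097] [0.0009 0.0009]
gripTop [ 0.519 -0.116  0.223] [0.0004 0.0004]
grip [ 0.526 -0.118  0.19 ] [0.0019 0.0019]
lens [0.722 0.312 0.07 ] [0.0002 0.0002]
knob [0.57  0.269 0.137] [0.0012 0.0012]
mark [0.661 0.06  0.07 ] [0.0004 0.0004]
headfar [0.657 0.063 0.091] [0.0014 0.0014]
headcentre [ 0.661 -0.058  0.081] [0.0045 0.0045]
glass [0.57  0.269 0.077] [0.0052 0.0052]
bar tip [ 0.608 -0.113  0.21 ] [0.001 0.001]
```

Request:
drive_tool:
  gripper: [1, 1, 1, 1, 1, 1, 1, 1, 1, 1, 1, 1, 1, 1, 1, 1, 1, 1, 1]
  linear:
    - [1.0, 1.5, 3]
    - [1.0, 1.5, 3]
    - [2.2, 3.1, 1]
    - [2.2, 3.1, 0]
    - [2.2, 3.1, 0]
    - [2.2, 3.1, 0]
    - [2.2, 3.1, 0]
    - [2.2, 3.1, 0]
    - [2.2, 3.1, 0]
    - [2.2, 3.1, 0]
    - [2.2, 3.1, 0]
    - [2.2, 3.1, 0]
    - [2.2, 3.1, 0]
    - [2.2, 3.1, 0]
    - [2.2, 3.1, 0]
    - [2.2, 3.1, 0]
    - [2.2, 2.8, 0]
    - [1.7, 2.1, 0]
    - [0, 0, 0]
  twist: [-1, -1, -1, -1, -1, -1, -1, -1, -1, -1, -1, -1, -0.6, 0, 0, 0, 0, 0, 0]

```text
time: 4.83
eef_pos: [0.5293, -0.1097, 0.2886]
ee_rot: [-179.7, -0.2, 2.2]
wrist_force: [0.4, 0.4, -0.1]
gripper_width: 1.001
```

```bash
python3 - <<'E'
from h import *
s=telemetry.get_state();print({k:np.round(v,3) for k,v in s.items()})
for n in ['scene','side','wrist']:
    p=viewer.capture(n);save(p,n+'1')
    for q in ['clamp_grip','clamp_pivot','knob','mark','lens']:
        print(n,q,[(round(r['score'],2),np.round(r['position'],1).tolist()) for r in pinpoint(p,q)])
E
```

```text
{'time': np.float64(4.833), 'qpos': array([ 15.508,  21.911,  -8.634,  93.536,   3.22 ,  64.685, -81.687]), 'qd': array([ 3.424, -1.443,  4.467,  2.698,  1.993,  1.142,  3.197]), 'joint_efforts': array([  1.289, -35.284,   0.335, -17.103,   0.194,  -0.089,  -0.266]), 'eef_pos': array([ 0.529, -0.11 ,  0.289]), 'ee_rot': array([-1.79725e+02, -1.78000e-01,  2.19400e+00]), 'wrist_force': array([ 0.383,  0.449, -0.052]), 'torque': array([ 0.078, -0.009, -0.03 ]), 'gripper_width': np.float64(1.001)}
scene clamp_grip [(0.81, [319.3, 258.2])]
scene clamp_pivot [(0.85, [328.4, 283.4])]
scene knob [(0.53, [388.5, 202.9])]
scene mark [(0.97, [128.4, 292.7]), (0.94, [266.5, 199.0]), (0.74, [386.6, 270.9])]
scene lens [(0.36, [412.5, 210.4]), (0.23, [206.7, 351.1])]
side clamp_grip [(0.54, [357.6, 224.3])]
side clamp_pivot [(0.82, [370.3, 256.6])]
side knob [(0.98, [324.0, 176.1]), (0.29, [371.5, 187.2])]
side mark [(0.84, [149.8, 413.2]), (0.78, [172.5, 245.0]), (0.62, [383.4, 229.2])]
side lens [(0.86, [371.0, 188.8])]
wrist clamp_grip [(0.93, [315.7, 235.8]), (0.16, [314.8, 186.9])]
wrist clamp_pivot [(0.78, [313.7, 186.7])]
wrist knob []
wrist mark [(0.77, [153.8, 83.2])]
wrist lens []
```

View pics/wrist1.png

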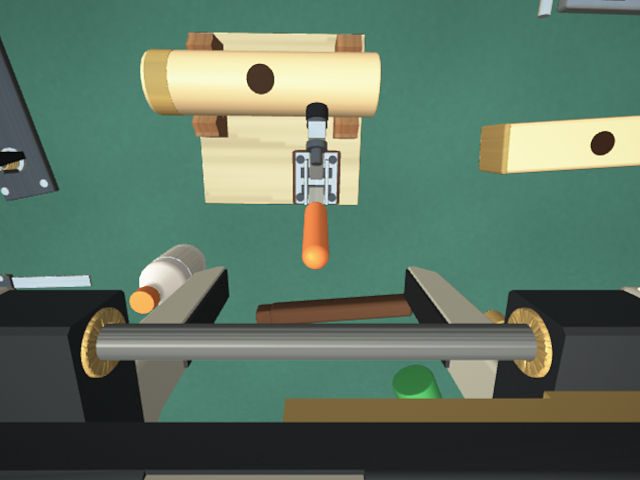

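View pics/side1.png

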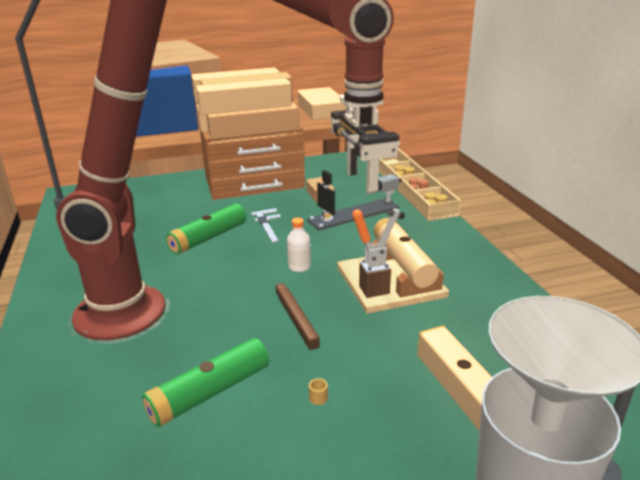

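```bash
python3 - <<'E'
from h import *
p=viewer.capture('wrist')
print(telemetry.get_state()['eef_pos'])
print('pads mid proj',proj(p,[*telemetry.get_state()['eef_pos'][:2],.29]))
for n,uv,z in [('grip',(315.7,235.8),.19),('tip',(315.5,258),.23),('pivot',(315,187),.112),('boardTL',(188,33),.012),('boardTR',(366,33),.012),('BL',(205,204),.012),('BR',(358,205),.012),('headendTop-left',(152,53),.075),('headendBot-left',(155,111),.075),('headR top',(374,56),.075),('headR bot',(374,112),.075)]:
    print(n,np.round(atz(p,uv,z),4))
E
```

```text
[ 0.52581839 -0.11722011  0.28862519]
pads mid proj [316.57914612 283.01652427]
grip [ 0.5249 -0.1166  0.19  ]
tip [ 0.5194 -0.1167  0.23  ]
pivot [ 0.5552 -0.1149  0.112 ]
boardTL [0.7197 0.0388 0.012 ]
boardTR [ 0.7253 -0.17    0.012 ]
BL [0.5172 0.0302 0.012 ]
BR [ 0.5213 -0.1725  0.012 ]
headendTop-left [0.6827 0.0549 0.075 ]
headendBot-left [0.6268 0.0571 0.075 ]
headR top [ 0.686  -0.1717  0.075 ]
headR bot [ 0.632  -0.1755  0.075 ]
```

Request:
drive_tool:
  gripper: [1, 1, 1, 1, 1, 0.1, 0.1, 0.1, 0.1, 0.1, 0.1, 0.1]
  linear:
    - [-0.1, 0, -3]
    - [0, 0, -3]
    - [0, 0, -3]
    - [0, 0, -2.7]
    - [0, 0, 0]
    - [0, 0, 0]
    - [0, 0, 0]
    - [0, 0, 0]
    - [0, 0, 0]
    - [0, 0, 0]
    - [0, 0, 0]
    - [0, 0, 0]
  twist: [0, 0, 0, 0, 0, 0, 0, 0, 0, 0, 0, 0]
  grip_force: 15

```text
time: 6.78
eef_pos: [0.525, -0.1173, 0.1722]
ee_rot: [180.0, -0.1, 1.5]
wrist_force: [-0.4, 0.1, 0.2]
gripper_width: 0.545
```

```bash
python3 - <<'E'
from h import *
s=telemetry.get_state();print({k:np.round(v,3) for k,v in s.items()})
p=viewer.capture('side');save(p,'side2')
i=cv2.resize(p['image'][120:280,280:480],None,fx=4,fy=3.7);cv2.imwrite('pics/s2.png',i[:600,:,::-1])
E
```

```text
{'time': np.float64(6.783), 'qpos': array([ 15.431,  28.48 ,  -7.675, 103.587,   4.902,  48.192, -83.052]), 'qd': array([ 0.036,  0.22 ,  0.075,  0.158,  0.02 , -0.025,  0.046]), 'joint_efforts': array([-2.0000e-03, -3.8127e+01, -8.5600e-01, -1.3959e+01, -1.0000e-02,
       -8.0000e-02, -0.0000e+00]), 'eef_pos': array([ 0.525, -0.117,  0.172]), 'ee_rot': array([ 1.79989e+02, -5.90000e-02,  1.54100e+00]), 'wrist_force': array([-0.364,  0.123,  0.182]), 'torque': array([-0.016,  0.016, -0.034]), 'gripper_width': np.float64(0.545)}
```

View pics/s2.png

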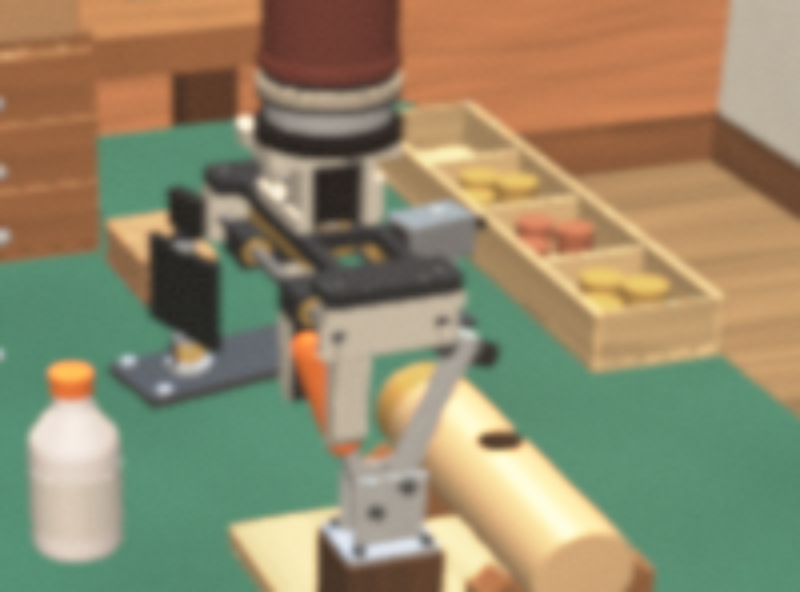

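Request:
drive_tool:
  gripper: [0.1, 0.1, 0.1, 0.1, 0.1, 0.1, 0.1, 0.1]
  linear:
    - [0, 0, 0]
    - [0, 0, 0]
    - [0, 0, 0]
    - [0, 0, 0]
    - [0, 0, 0]
    - [0, 0, 0]
    - [0, 0, 0]
    - [0, 0, 0]
  twist: [0, 0, 0, 0, 0, 0, 0, 0]

```text
time: 7.5
eef_pos: [0.5248, -0.1171, 0.1716]
ee_rot: [-180.0, 0.0, 1.5]
wrist_force: [-0.9, 0.3, 0.7]
gripper_width: 0.211
```

```bash
python3 - <<'E'
from h import *
s=telemetry.get_state();print({k:np.round(v,3) for k,v in s.items()})
# arc
piv=np.array([.5515,.112]);g=np.array([s['eef_pos'][0],s['eef_pos'][2]+.019]);v=g-piv;r=np.hypot(*v);a0=np.arctan2(v[1],-v[0]);print(r,a0)
N=18;prev=g
for k in range(1,N+1):
    a=a0*(1-k/N);q=piv+r*np.array([-np.cos(a),np.sin(a)]);print(np.round((q-prev)*100,2));prev=q
E
```

```text
{'time': np.float64(7.5), 'qpos': array([ 15.422,  28.529,  -7.679, 103.615,   4.898,  48.183, -83.057]), 'qd': array([-0.004,  0.149, -0.001,  0.049, -0.055,  0.042,  0.005]), 'joint_efforts': array([ 2.9600e-01, -3.8113e+01, -6.9500e-01, -1.3998e+01,  1.7000e-02,
       -7.4000e-02,  8.8000e-02]), 'eef_pos': array([ 0.525, -0.117,  0.172]), 'ee_rot': array([-1.79988e+02,  6.00000e-03,  1.54800e+00]), 'wrist_force': array([-0.941,  0.343,  0.707]), 'torque': array([-0.055, -0.054, -0.095]), 'gripper_width': np.float64(0.211)}
0.08301427686397317 1.2429761009263516
[-0.54 -0.2 ]
[-0.52 -0.24]
[-0.5  -0.28]
[-0.48 -0.31]
[-0.46 -0.34]
[-0.44 -0.37]
[-0.41 -0.4 ]
[-0.38 -0.43]
[-0.35 -0.45]
[-0.32 -0.48]
[-0.28 -0.5 ]
[-0.25 -0.52]
[-0.21 -0.53]
[-0.18 -0.55]
[-0.14 -0.56]
[-0.1  -0.56]
[-0.06 -0.57]
[-0.02 -0.57]
```

Request:
drive_tool:
  gripper: [0.1, 0.1, 0.1, 0.1, 0.1, 0.1, 0.1, 0.1, 0.1, 0.1]
  linear:
    - [-0.54, -0.01, -0.2]
    - [-0.52, -0.01, -0.24]
    - [-0.5, -0.01, -0.28]
    - [-0.48, -0.01, -0.31]
    - [-0.46, -0.01, -0.34]
    - [-0.44, -0.01, -0.37]
    - [-0.41, -0.01, -0.4]
    - [-0.38, -0.01, -0.43]
    - [-0.35, -0.01, -0.45]
    - [0, 0, 0]
  twist: [0, 0, 0, 0, 0, 0, 0, 0, 0, 0]
  grip_force: 20

```text
time: 8.33
eef_pos: [0.4826, -0.1178, 0.142]
ee_rot: [-180.0, 0.1, 1.5]
wrist_force: [-2.1, 1.1, 5.2]
gripper_width: 0.206
```

Request:
drive_tool:
  gripper: [0.1, 0.1, 0.1, 0.1, 0.1, 0.1, 0.1, 0.1, 0.1, 0.1]
  linear:
    - [-0.32, -0.01, -0.48]
    - [-0.28, -0.01, -0.5]
    - [-0.25, -0.01, -0.52]
    - [-0.21, 0, -0.53]
    - [-0.18, 0, -0.55]
    - [-0.14, 0, -0.56]
    - [-0.1, 0, -0.56]
    - [-0.06, 0, -0.57]
    - [-0.02, 0, -0.57]
    - [0, 0, 0]
  twist: [0, 0, 0, 0, 0, 0, 0, 0, 0, 0]
  grip_force: 30

```text
time: 9.17
eef_pos: [0.4607, -0.118, 0.0913]
ee_rot: [-179.9, 0.9, 1.5]
wrist_force: [-8.3, 0.7, -0.5]
gripper_width: 0.209
```

```bash
python3 - <<'E'
from h import *
s=telemetry.get_state();print({k:np.round(v,3) for k,v in s.items() if k in('eef_pos','wrist_force','torque')})
p=viewer.capture('side')
i=cv2.resize(p['image'][140:300,280:480],None,fx=4,fy=3.7);cv2.imwrite('pics/s3.png',i[:600,:,::-1])
E
```

```text
{'eef_pos': array([ 0.461, -0.118,  0.091]), 'wrist_force': array([-8.347,  0.68 , -0.538]), 'torque': array([ 0.054,  1.344, -0.054])}
```

View pics/s3.png

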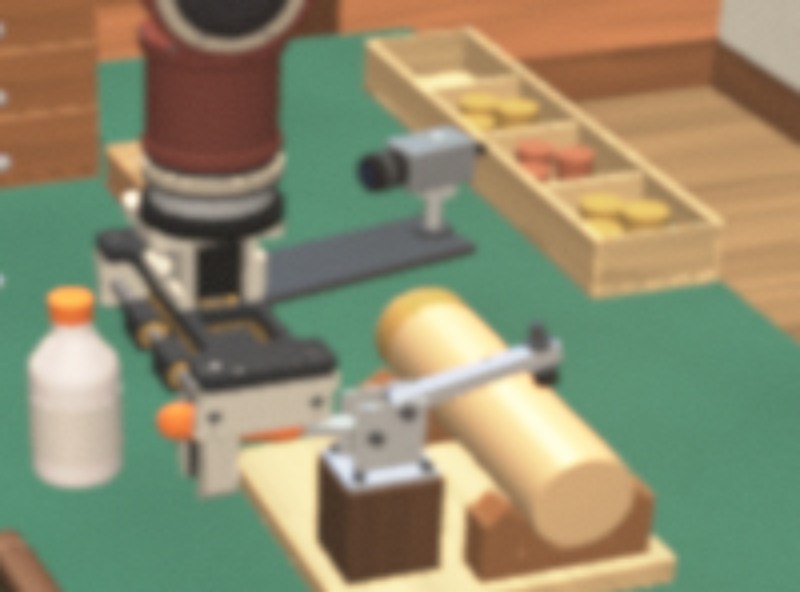

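Request:
drive_tool:
  gripper: [0.45, 0.45, 0.45, 0.45, 0.45, 0.45, 0, 0, 0, 0, 0, 0, 0]
  linear:
    - [0, 0, 0]
    - [0, 0, 0]
    - [0, 0, 0]
    - [0, 0, 0]
    - [0, 0, 2]
    - [0, 0, 2]
    - [0, 0, 0.4]
    - [0, 0, 0]
    - [0, 0, 0]
    - [0, 0, 0]
    - [0, 0, 0]
    - [0, 0, 0]
    - [0, 0, 0]
  twist: [0, 0, 0, 0, 0, 0, 0, 0, 0, 0, 0, 0, 0]

```text
time: 10.3
eef_pos: [0.4677, -0.118, 0.1361]
ee_rot: [-179.9, 0.1, 1.6]
wrist_force: [0.1, 0.8, -2.6]
gripper_width: 0.168
```

```bash
python3 - <<'E'
from h import *
s=telemetry.get_state();print({k:np.round(v,3) for k,v in s.items() if k in('eef_pos','wrist_force','torque','gripper_width')})
p=viewer.capture('side')
i=cv2.resize(p['image'][140:300,280:480],None,fx=4,fy=3.7);cv2.imwrite('pics/s4.png',i[:600,:,::-1])
save(viewer.capture('wrist'),'w4')
E
```

```text
{'eef_pos': array([ 0.468, -0.118,  0.136]), 'wrist_force': array([ 0.071,  0.799, -2.562]), 'torque': array([ 0.299, -0.025,  0.01 ]), 'gripper_width': np.float64(0.168)}
```

View pics/s4.png

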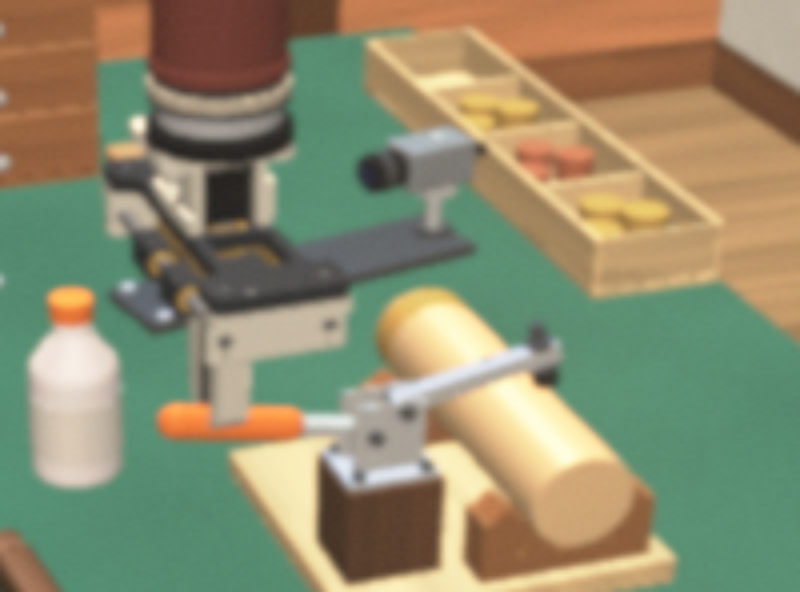

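View pics/w4.png

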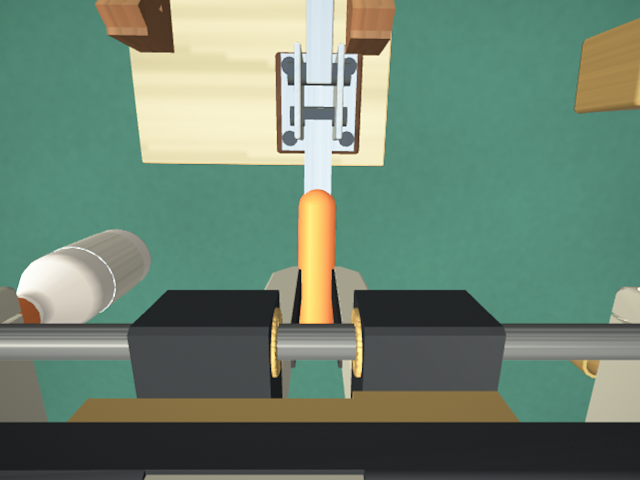

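Request:
drive_tool:
  gripper: [0, 0, 0, 0, 0]
  linear:
    - [0, 0, 0.5]
    - [0, 0, 0.5]
    - [0, 0, 0]
    - [0, 0, 0]
    - [0, 0, 0]
  twist: [0, 0, 0, 0, 0]

```text
time: 10.82
eef_pos: [0.4683, -0.1189, 0.1474]
ee_rot: [180.0, -0.0, 1.5]
wrist_force: [-0.5, 0.5, -0.3]
gripper_width: 0.005
```

Request:
drive_tool:
  gripper: [0, 0, 0, 0, 0, 0]
  linear:
    - [0, 0, -1]
    - [0, 0, -0.6]
    - [0, 0, -0.3]
    - [0, 0, -0.3]
    - [0, 0, -0.3]
    - [0, 0, 0]
  twist: [0, 0, 0, 0, 0, 0]

```text
time: 11.32
eef_pos: [0.4674, -0.1187, 0.1225]
ee_rot: [180.0, 0.1, 1.5]
wrist_force: [-4.5, 0.1, 8.6]
gripper_width: 0.0
```

```bash
python3 - <<'E'
from h import *
s=telemetry.get_state();print({k:np.round(v,3) for k,v in s.items() if k in('eef_pos','wrist_force','torque','gripper_width')})
p=viewer.capture('side')
i=cv2.resize(p['image'][140:300,280:480],None,fx=4,fy=3.7);cv2.imwrite('pics/s5.png',i[:600,:,::-1])
E
```

```text
{'eef_pos': array([ 0.467, -0.119,  0.123]), 'wrist_force': array([-4.52 ,  0.065,  8.567]), 'torque': array([-0.102,  1.01 , -0.008]), 'gripper_width': np.float64(0.0)}
```

View pics/s5.png

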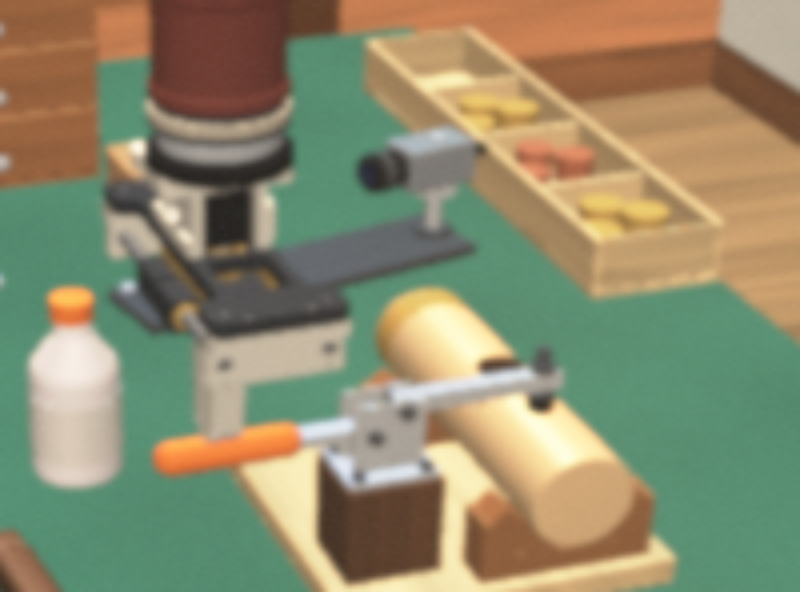

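Request:
drive_tool:
  gripper: [0, 0, 0, 0]
  linear:
    - [0, 0, -0.2]
    - [0, 0, -0.2]
    - [0, 0, 0]
    - [0, 0, 0]
  twist: [0, 0, 0, 0]

```text
time: 11.7
eef_pos: [0.4674, -0.1188, 0.1217]
ee_rot: [179.9, 0.1, 1.5]
wrist_force: [-10.4, 0.4, 31.3]
gripper_width: 0.008
```

Request:
drive_tool:
  gripper: [0, 0, 0, 0, 0, 0, 0]
  linear:
    - [0, 0, 0.4]
    - [0, 0, 2]
    - [0, 0, 4]
    - [0, 0, 4]
    - [0, 0, 4]
    - [0, 0, 4]
    - [0, 0, 0]
  twist: [0, 0, 0, 0, 0, 0, 0]

```text
time: 12.28
eef_pos: [0.4737, -0.1189, 0.31]
ee_rot: [179.8, -1.1, 1.6]
wrist_force: [1.1, -1.2, -0.7]
gripper_width: 0.006
```

```bash
python3 - <<'E'
from h import *
s=telemetry.get_state();print({k:np.round(v,3) for k,v in s.items() if k in('eef_pos','wrist_force','torque','gripper_width')})
p=viewer.capture('side')
i=cv2.resize(p['image'][140:300,280:480],None,fx=4,fy=3.7);cv2.imwrite('pics/s6.png',i[:600,:,::-1])
save(viewer.capture('wrist'),'w6')
E
```

```text
{'eef_pos': array([ 0.474, -0.119,  0.31 ]), 'wrist_force': array([ 1.082, -1.196, -0.733]), 'torque': array([ 0.055, -0.098, -0.046]), 'gripper_width': np.float64(0.006)}
```

View pics/s6.png

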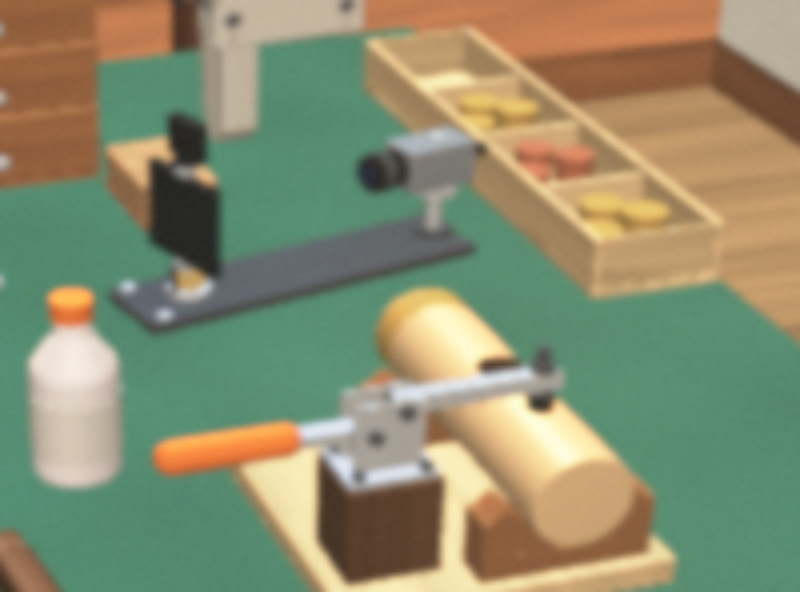

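View pics/w6.png

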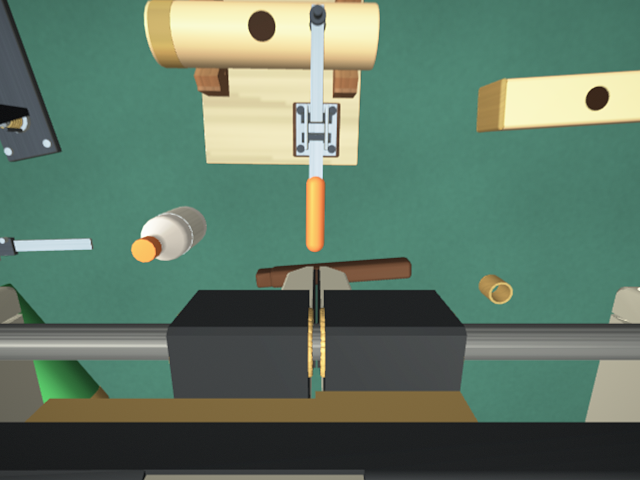

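Request:
drive_tool:
  gripper: [0.5, 0.5, 0.5, 0.5, 0.5, 0.5, 0.5, 0.5, 0.5, 0.5]
  linear:
    - [0, 3, 1]
    - [0, 4, 1]
    - [0, 4, 1]
    - [0, 4, 1]
    - [0.5, 4, 1]
    - [0.5, 4, 0]
    - [0.5, 4, 0]
    - [0.5, 3, 0]
    - [0, 0, 0]
    - [0, 0, 0]
  twist: [0, 0, 0, 0, 0, 0, 0, 0, 0, 0]

```text
time: 13.22
eef_pos: [0.4874, 0.1834, 0.3495]
ee_rot: [180.0, 0.3, 1.8]
wrist_force: [0.4, -1.5, 0.7]
gripper_width: 0.504
```

```bash
python3 - <<'E'
from h import *
s=telemetry.get_state();print({k:np.round(v,3) for k,v in s.items() if k in('eef_pos','ee_rot','qpos')})
p=viewer.capture('wrist');save(p,'w7');np.savez('w7.npz',**{k:p[k] for k in('image','intrinsics','view')})
for q in ['mark','knob','lens','glass']:
    print(q,[(round(r['score'],2),np.round(r['position'],1).tolist()) for r in pinpoint(p,q)])
for n in('scene','side'):
    p=viewer.capture(n);np.savez(n+'7.npz',**{k:p[k] for k in('image','intrinsics','view')})
E
```

```text
{'qpos': array([ -10.471,   18.402,  -17.695,   89.472,    5.664,   73.259,
       -117.146]), 'eef_pos': array([0.487, 0.183, 0.35 ]), 'ee_rot': array([179.972,   0.251,   1.827])}
mark [(0.86, [429.9, 60.3]), (0.85, [289.8, 399.8])]
knob [(0.72, [238.2, 133.2]), (0.43, [522.4, 64.5])]
lens []
glass [(0.86, [249.7, 132.8])]
```

View pics/w7.png

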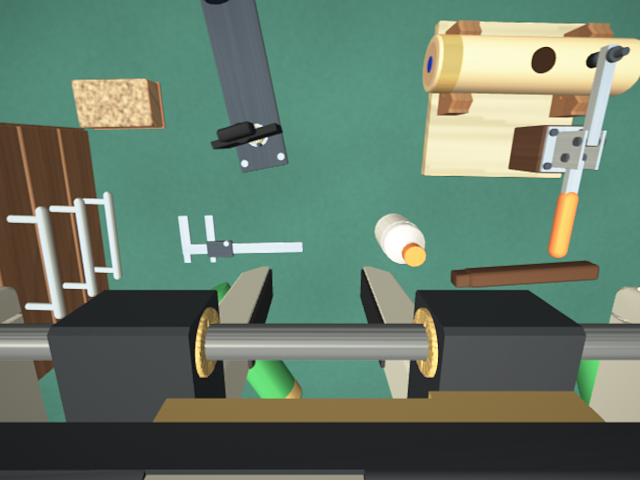

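```bash
python3 - <<'E'
import cv2,numpy as np
a=np.load('w7.npz')['image'];cv2.imwrite('pics/z1.png',cv2.resize(a[0:190,190:310],None,fx=4,fy=3,interpolation=cv2.INTER_CUBIC)[:,:,::-1]) if 0 else cv2.imwrite('pics/z1.png',cv2.resize(a[0:190,190:320],None,fx=3.1,fy=3.1,interpolation=cv2.INTER_CUBIC)[:,:,::-1])
cv2.imwrite('pics/z1b.png',cv2.resize(a[105:185,200:300],None,fx=7,fy=7,interpolation=cv2.INTER_CUBIC)[:,:,::-1])
s=np.load('scene7.npz')['image'];d=np.load('side7.npz')['image']
cv2.imwrite('pics/z2.png',cv2.resize(s[190:270,360:480],None,fx=6,fy=6,interpolation=cv2.INTER_CUBIC)[:,:,::-1])
cv2.imwrite('pics/z3.png',cv2.resize(d[160:240,300:420],None,fx=6,fy=6,interpolation=cv2.INTER_CUBIC)[:,:,::-1])
E
```

```text
(no output)
```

View pics/z1b.png

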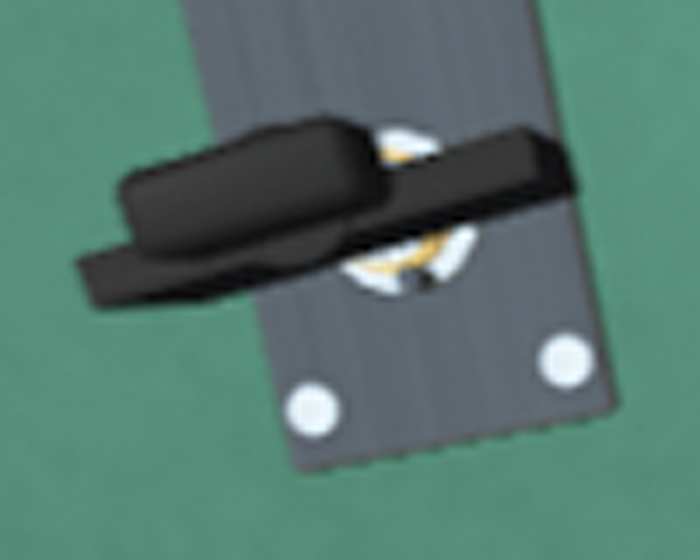

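View pics/z2.png

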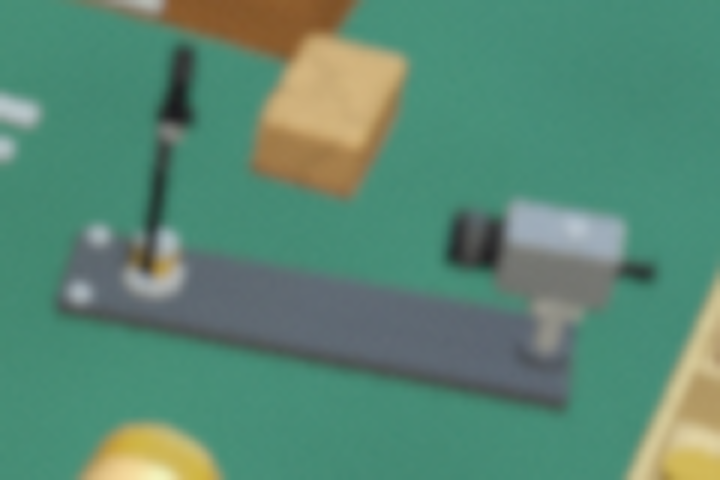

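View pics/z3.png

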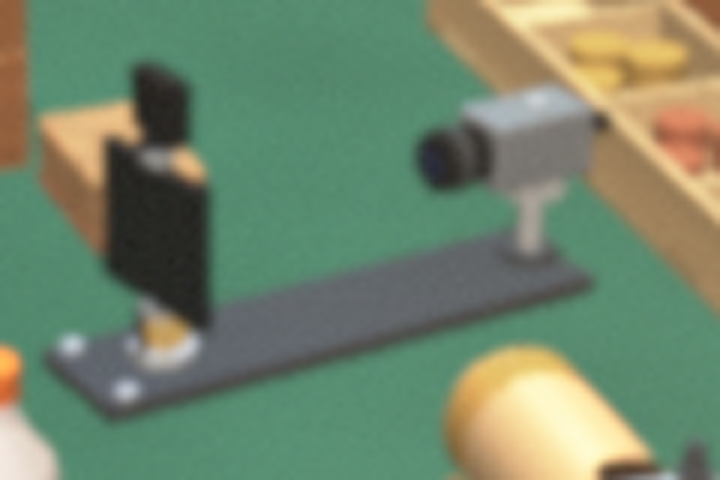

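View pics/z1.png

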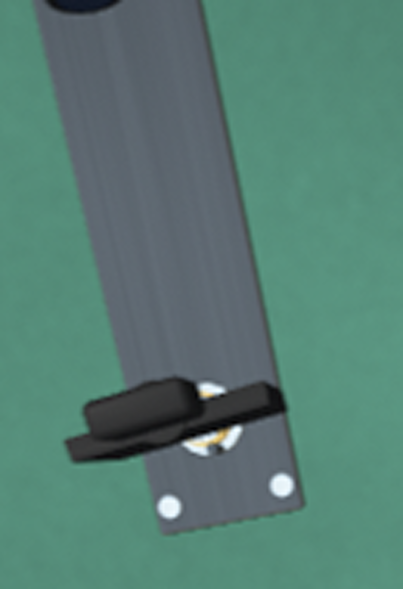

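```bash
cat > g.py <<'E'
from h import *
W=np.load('w7.npz');S=np.load('scene7.npz');D=np.load('side7.npz')
f=lambda x,y:(190+x/3.1,y/3.1)
g=lambda x,y:(200+x/7,105+y/7)
s=lambda x,y:(360+x/6,190+y/6)
d=lambda x,y:(300+x/6,160+y/6)
hd=lambda a,b:np.degrees(np.arctan2(*(b-a)[[1,0]]))
E
python3 - <<'E'
from g import *
for z in (.006,.01):
    L=[atz(W,f(40,15),z),atz(W,f(162,530),z)];R=[atz(W,f(205,15),z),atz(W,f(302,505),z)]
    print('plate',z,np.round(L,3).tolist(),np.round(R,3).tolist(),hd(L[1],L[0]),hd(R[1],R[0]))
    sc=[atz(S,s(75,310),z),atz(S,s(565,405),z)];sd=[atz(D,d(115,412),z),atz(D,d(592,285),z)]
    print('scene near edge',hd(*sc),np.round(sc,3).tolist(),'side',hd(*sd),np.round(sd,3).tolist())
print('ring W',atz(W,g(410,210),.015),'S',atz(S,s(153,278),.012),'D',atz(D,d(165,348),.012))
print('wing top back edge',hd(atz(W,g(350,118),.155),atz(W,g(122,185),.155)),atz(W,g(350,118),.155),atz(W,g(122,185),.155))
print('wing top-mid',atz(W,g(245,172),.155))
print('frame bottom edge',hd(atz(W,g(560,195),.109),atz(W,g(95,305),.109)),'top edge',hd(atz(W,g(525,128),.111),atz(W,g(82,262),.111)))
print('knob SD',tri([ray(S,s(180,75)),ray(D,d(162,103))]))
print('lens SD',tri([ray(S,s(458,238)),ray(D,d(432,165))]))
print('mark W',atz(W,(429.9,63),.075),'SD?')
from h import *
for uv in [(340,180),(412,195)]: print('chest sc',atz(S,uv,0))
print('chest wrist',atz(W,(85,130),.25),atz(W,(85,130),.15))
E
```

```text
plate 0.006 [[0.731, 0.341, 0.006], [0.516, 0.295, 0.006]] [[0.734, 0.271, 0.006], [0.53, 0.228, 0.006]] 12.27259735214586 12.049429336968858
scene near edge 12.738699675465567 [[0.544, 0.228, 0.006], [0.799, 0.285, 0.006]] side 11.762196977412291 [[0.532, 0.224, 0.006], [0.794, 0.279, 0.006]]
plate 0.01 [[0.73, 0.34, 0.01], [0.517, 0.294, 0.01]] [[0.732, 0.27, 0.01], [0.53, 0.227, 0.01]] 12.272597352145867 12.049429336968874
scene near edge 12.738699675465591 [[0.546, 0.223, 0.01], [0.799, 0.28, 0.01]] side 11.762196977412321 [[0.53, 0.217, 0.01], [0.791, 0.271, 0.01]]
ring W [0.5681598  0.26819928 0.015     ] S [0.57270014 0.26786703 0.012     ] D [0.56995767 0.2676774  0.012     ]
wing top back edge 107.23208245511353 [0.57775368 0.25374516 0.155     ] [0.5673801 0.2871905 0.155    ]
wing top-mid [0.5697706  0.26918518 0.155     ]
frame bottom edge 104.52542665505439 top edge 107.752537515672
knob SD (array([0.5699429 , 0.27365515, 0.13882717]), [np.float64(0.0030423123683095553), np.float64(0.0030423123683093987)])
lens SD (array([0.7206016 , 0.31222893, 0.06751335]), [np.float64(0.0005306599356053726), np.float64(0.000530659935605305)])
mark W [0.6556852  0.05366717 0.075     ] SD?
chest sc [0.27838891 0.5208537  0.        ]
chest sc [ 5.59190202e-01  5.63877999e-01 -1.11022302e-16]
chest wrist [0.56266401 0.36004082 0.25      ] [0.56455952 0.42556894 0.15      ]
```

Request:
drive_tool:
  gripper: [0.5, 0.5, 0.5, 0.5, 0.5, 0.5]
  linear:
    - [3, 0, 1]
    - [4, 0, 1]
    - [3, 0, 0]
    - [0, 0, 0]
    - [0, 0, 0]
    - [0, 0, 0]
  twist: [0, 0, 0, 0, 0, 0]

```text
time: 14.07
eef_pos: [0.5877, 0.1814, 0.3718]
ee_rot: [-180.0, 0.1, 1.5]
wrist_force: [-0.4, 0.2, -0.0]
gripper_width: 0.496
```

```bash
python3 - <<'E'
from g import *
p=viewer.capture('wrist');save(p,'w8');np.savez('w8.npz',**{k:p[k] for k in('image','intrinsics','view')})
print(telemetry.get_state()['eef_pos'],telemetry.get_state()['qd'])
def blue(q):
    h=cv2.cvtColor(q['image'],cv2.COLOR_RGB2HSV);m=cv2.inRange(h,(112,110,40),(135,255,255));n,l,st,c=cv2.connectedComponentsWithStats(m)
    return [(st[i,4],np.round(c[i],1).tolist(),np.round(atz(q,c[i],.075),4).tolist(),st[i,:4].tolist()) for i in range(1,n) if st[i,4]>8]
print(blue(W));print(blue(p))
q=np.array([.7166,.3002,.075])
for c in(S,D,p):print(proj(c,q))
print('axis',[ [np.round(proj(p,[.57,.2685,z]),1).tolist()] for z in(0,.111,.155)])
cv2.imwrite('pics/w8z.png',cv2.resize(p['image'][60:300,130:330],None,fx=2.5,fy=2.5,interpolation=cv2.INTER_CUBIC)[:,:,::-1])
E
```

```text
[0.58737691 0.18167248 0.37229177] [-0.39044375 -0.88327249 -0.20875382  0.12540642  0.10648217 -0.05162811
 -0.07729778]
[(np.int32(44), [429.5, 63.8], [0.6548, 0.0541, 0.075], [428, 57, 4, 15])]
[(np.int32(32), [412.9, 150.6], [0.6545, 0.0548, 0.075], [412, 145, 3, 13])]
[434.36173942 229.59636364]
[372.17987132 186.776366  ]
[226.39859987  95.34167521]
axis [[[261.9, 200.5]], [[248.4, 214.0]], [[241.1, 221.4]]]
```

View pics/w8.png

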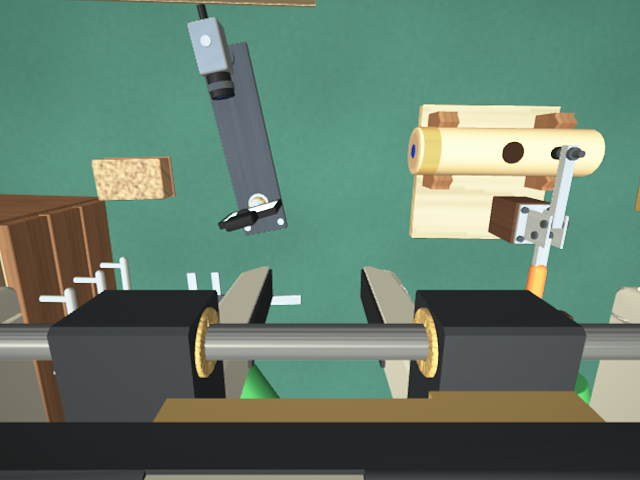

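View pics/w8z.png

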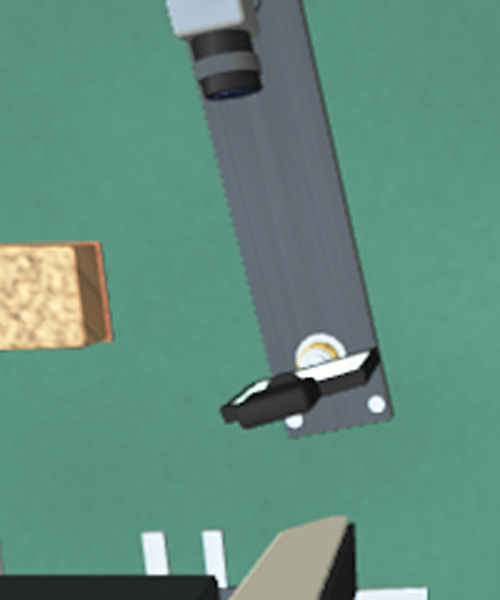

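```bash
python3 - <<'E'
from g import *
p=np.load('w8.npz'); c=lambda x,y:(130+x/2.5,60+y/2.5)
ring=atz(p,c(320,353),.012);lens=atz(p,c(232,87),.075);print('ring',ring,'lens',lens,hd(ring,lens),np.linalg.norm((lens-ring)[:2]))
L=[atz(p,c(205,105),.008),atz(p,c(288,435),.008)];R=[atz(p,c(301,5),.008),atz(p,c(393,415),.008)]
print(hd(L[1],L[0]),hd(R[1],R[0]),L,R)
# camera body axis: tail
print('tail',atz(p,(201,10),.075),hd(lens,atz(p,(201,10),.075)))
print('frame top ends', hd(atz(p,c(378,350),.111),atz(p,c(222,410),.111)), (atz(p,c(378,350),.111)+atz(p,c(222,405),.111))/2)
# mark via camera W7, W8, triangulated
print(tri([ray(W,(429.5,63.8)),ray(p,(412.9,150.6))]))
a=ring; m=np.array([.6547,.0545,0]); print(hd(a,m))
cv2.imwrite('pics/m8.png',cv2.resize(p['image'][90:250,380:620],None,fx=3.3,fy=3.3,interpolation=cv2.INTER_CUBIC)[:,:,::-1])
E
```

```text
ring [0.57063929 0.27274114 0.012     ] lens [0.71712447 0.30477683 0.075     ] 12.336123206027692 0.14994730193389363
12.309802970975792 12.673310912524702 [array([0.71543711, 0.33865278, 0.008     ]), array([0.51573976, 0.29507592, 0.008     ])] [array([0.77068765, 0.28094584, 0.008     ]), array([0.53091879, 0.22702895, 0.008     ])]
tail [0.81210671 0.32698426 0.075     ] 13.15971175890571
frame top ends 112.52348386791266 [0.57386009 0.26675722 0.111     ]
(array([0.65449204, 0.0548651 , 0.07647211]), [np.float64(0.0003696456110772079), np.float64(0.0003696456110772458)])
-68.93463601426602
```

View pics/m8.png

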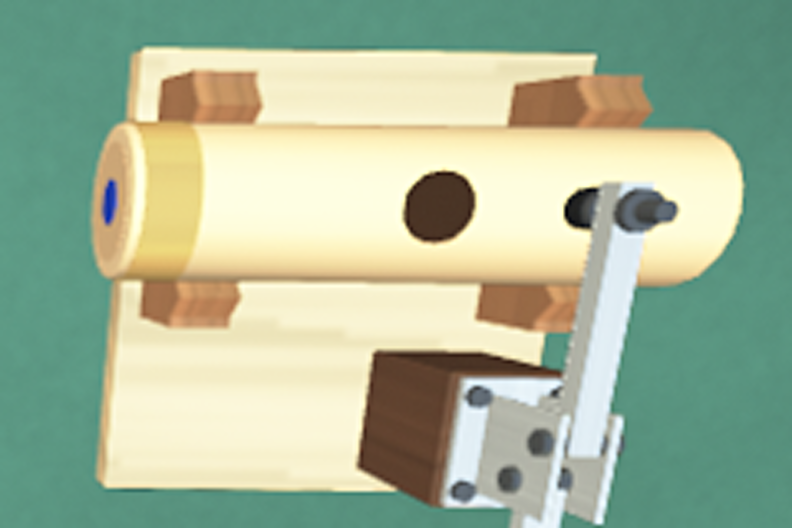

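```bash
python3 - <<'E'
from g import *
for uv in [(118,275),(100,200)]:
  for z in (.03,.1,.2): print(uv,z,atz(W,uv,z).round(3))
print(np.round(ray(W,(320,240))[0],3))
# scene handles
for uv in [(392,160),(386,187)]:
  for z in (.03,.1,.2): print('sc',uv,z,atz(S,uv,z).round(3))
print(tri([ray(W,(119,275)),ray(S,(388,187))]),tri([ray(W,(119,275)),ray(S,(388,173))]),tri([ray(W,(60,340)),ray(S,(391,157))]))
E
```

```text
(118, 275) 0.03 [0.354 0.484 0.03 ]
(118, 275) 0.1 [0.384 0.441 0.1  ]
(118, 275) 0.2 [0.425 0.38  0.2  ]
(100, 200) 0.03 [0.47  0.496 0.03 ]
(100, 200) 0.1 [0.483 0.452 0.1  ]
(100, 200) 0.2 [0.501 0.388 0.2  ]
[0.558 0.186 0.516]
sc (392, 160) 0.03 [0.412 0.72  0.03 ]
sc (392, 160) 0.1 [0.451 0.6   0.1  ]
sc (392, 160) 0.2 [0.507 0.427 0.2  ]
sc (386, 187) 0.03 [0.468 0.52  0.03 ]
sc (386, 187) 0.1 [0.503 0.414 0.1  ]
sc (386, 187) 0.2 [0.553 0.263 0.2  ]
(array([0.45180384, 0.42368965, 0.11336405]), [np.float64(0.05794580024679687), np.float64(0.05794580024679685)]) (array([0.46974314, 0.38174641, 0.18788286]), [np.float64(0.045843813859499004), np.float64(0.04584381385949922)]) (array([0.48787429, 0.33021742, 0.30253892]), [np.float64(0.05913629862857562), np.float64(0.05913629862857569)])
```

Request:
drive_tool:
  gripper: [0.5, 0.5, 0.5, 0.5, 0.5, 0.5, 0.5, 0.5, 0.5, 0.5, 0.5, 0.5, 0.5, 0.5, 0.5, 0.5, 0.5]
  linear:
    - [-0.2, 1, -1]
    - [-0.2, 1, -1]
    - [-0.2, 1, -1]
    - [-0.2, 1, -1]
    - [-0.2, 1, -1]
    - [-0.2, 1, -1]
    - [-0.2, 1, -1]
    - [-0.2, 1, -1]
    - [-0.1, 0.9, -1]
    - [0, 0, -1]
    - [0, 0, 0]
    - [0, 0, 0]
    - [0, 0, 0]
    - [0, 0, 0]
    - [0, 0, 0]
    - [0, 0, 0]
    - [0, 0, 0]
  twist: [7, 7, 7, 7, 7, 7, 7, 7, 7, 7, 7, 7, 7, 7, 7.1, 0, 0]

```text
time: 15.53
eef_pos: [0.5707, 0.2705, 0.2728]
ee_rot: [180.0, 0.0, 106.5]
wrist_force: [0.2, -0.5, -0.4]
gripper_width: 0.497
```

```bash
python3 - <<'E'
from g import *
p=viewer.capture('wrist');save(p,'w9');np.savez('w9.npz',**{k:p[k] for k in('image','intrinsics','view')})
s=telemetry.get_state();print({k:np.round(v,4) for k,v in s.items() if k in('eef_pos','ee_rot','qpos','gripper_width')})
save(viewer.capture('side'),'side9')
E
```

```text
{'qpos': array([ -4.5164,  36.1227, -41.8635,  79.3597,  24.2507,  73.5794,
       -31.1576]), 'eef_pos': array([0.5709, 0.2705, 0.2727]), 'ee_rot': array([1.799627e+02, 2.150000e-02, 1.065034e+02]), 'gripper_width': np.float64(0.5004)}
```

View pics/w9.png

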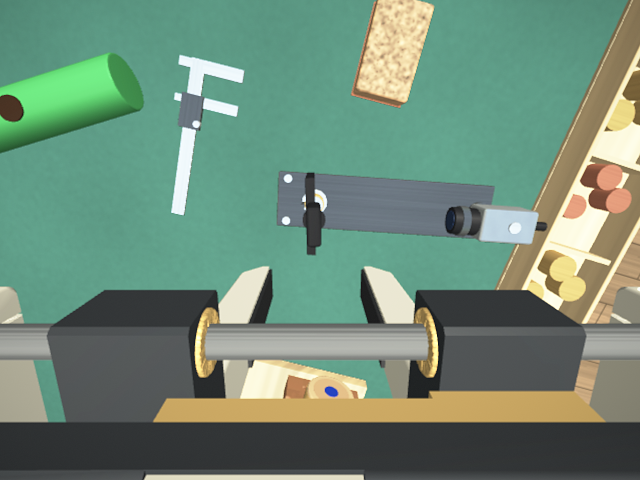

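View pics/side9.png

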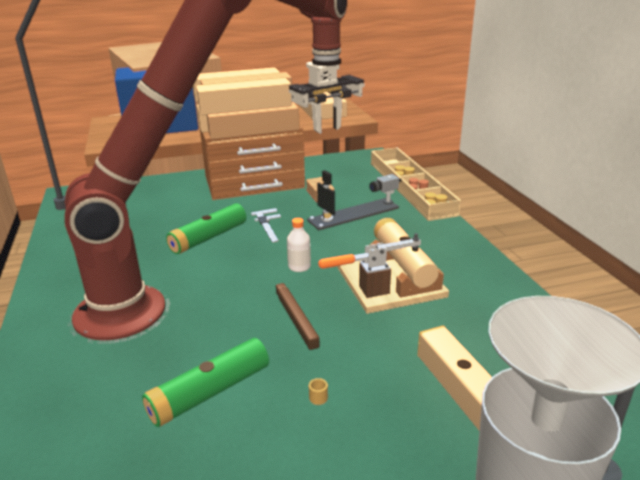

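```bash
python3 - <<'E'
from g import *
p=np.load('w9.npz'); P8=np.load('w8.npz')
h=cv2.cvtColor(p['image'],cv2.COLOR_RGB2HSV);m=cv2.inRange(h,(112,110,40),(135,255,255));n,l,st,c=cv2.connectedComponentsWithStats(m)
for i in range(1,n):
    if st[i,4]>8: print(st[i],c[i],atz(p,c[i],.075))
uv=max([(st[i,4],i) for i in range(1,n) if c[i][1]>370])[1]
print(tri([ray(W,(429.5,63.8)),ray(P8,(412.9,150.6)),ray(p,c[uv])]))
cv2.imwrite('pics/w9z.png',cv2.resize(p['image'][160:265,265:505],None,fx=3.3,fy=3.3,interpolation=cv2.INTER_CUBIC)[:,:,::-1])
E
```

```text
[325 387  13  10  94] [330.93617021 391.18085106] [0.65451362 0.05467871 0.075     ]
(array([0.65463429, 0.05443375, 0.07483222]), [np.float64(0.00046014479212879984), np.float64(0.00036485193571749727), np.float64(0.000106169985962307)])
```

View pics/w9z.png

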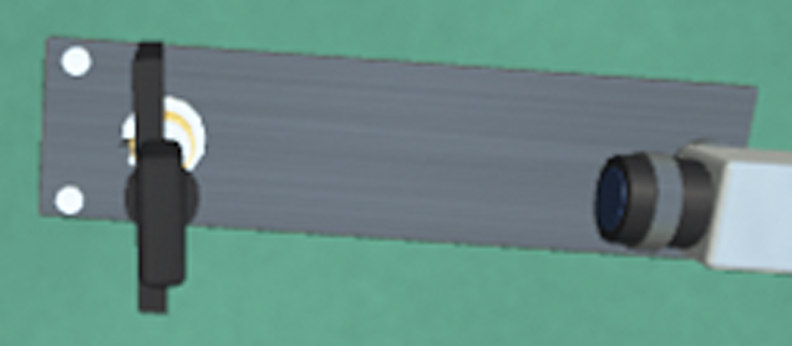

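```bash
python3 - <<'E'
from g import *
p=np.load('w9.npz'); c=lambda x,y:(265+x/3.3,160+y/3.3)
for z in(.008,.012,.016):print('ring',z,atz(p,c(165,136),z))
ring=atz(p,c(165,136),.012)
lens=atz(p,c(612,199),.075);print('lens',lens,hd(ring,lens),np.linalg.norm((lens-ring)[:2]))
z=.008;T=[atz(p,c(47,38),z),atz(p,c(755,88),z)];B=[atz(p,c(40,215),z),atz(p,c(690,258),z)]
print('edges',hd(*T),hd(*B))
n=np.array([-np.sin(np.radians(12.4)),np.cos(np.radians(12.4))])
print('mid',[float(x[:2]@n) for x in T+B],'ring',ring[:2]@n,'lens',lens[:2]@n)
wt=[atz(p,c(*q),.155) for q in[(145,143),(183,143),(187,283),(147,285)]]
print('wing',np.mean(wt,0),hd(wt[2],wt[1]),hd(wt[3],wt[0]))
print('frame',hd(atz(p,c(138,312),.111),atz(p,c(133,60),.111)),hd(atz(p,c(166,312),.111),atz(p,c(162,45),.111)),(atz(p,c(152,308),.111)+atz(p,c(148,55),.111))/2)
E
```

```text
ring 0.008 [0.5692442  0.27150002 0.008     ]
ring 0.012 [0.56907006 0.2721134  0.012     ]
ring 0.016 [0.56889593 0.27272679 0.016     ]
lens [0.71559971 0.30384998 0.075     ] 12.220825096533734 0.1499271382078355
edges 12.513972444896918 12.599345754273987
mid [0.17727457483570186, 0.17781822421441446, 0.1078615753948769, 0.10876919667758222] ring 0.14356616983938456 lens 0.1430973196560082
wing [0.56885393 0.27419093 0.155     ] 108.31869786015874 107.00381142017632
frame 107.196158856832 107.2943668627195 [0.56467754 0.27175451 0.111     ]
```

Request:
drive_tool:
  gripper: [0.5, 0.5, 0.5, 0.5, 0.5, 0.5, 0.5, 0, 0, 0, 0, 0, 0, 0, 0, 0, 0]
  linear:
    - [-0.1, 0.1, -3]
    - [0, 0, -3]
    - [0, 0, -3]
    - [0, 0, -3]
    - [0, 0, -2]
    - [0, 0, -1.0]
    - [0, 0, 0]
    - [0, 0, 0]
    - [0, 0, 0]
    - [0, 0, 0]
    - [0, 0, 0]
    - [0, 0, 0]
    - [0, 0, 0]
    - [0, 0, 0]
    - [0, 0, 0]
    - [0, 0, 0]
    - [0, 0, 0]
  twist: [0.7, 0, 0, 0, 0, 0, 0, 0, 0, 0, 0, 0, 0, 0, 0, 0, 0]
  grip_force: 20

```text
time: 17.05
eef_pos: [0.5682, 0.271, 0.1229]
ee_rot: [-179.8, 0.1, 107.4]
wrist_force: [-4.8, -2.6, 6.2]
gripper_width: 0.134
```

```bash
python3 - <<'E'
from g import *
p=viewer.capture('wrist');save(p,'w10')
s=telemetry.get_state();print({k:np.round(v,4) for k,v in s.items() if k in('eef_pos','ee_rot','wrist_force','torque','gripper_width')})
p=viewer.capture('side');cv2.imwrite('pics/side10.png',cv2.resize(p['image'][110:260,260:460],None,fx=4,fy=4)[:,:,::-1])
E
```

```text
{'eef_pos': array([0.5682, 0.271 , 0.1229]), 'ee_rot': array([-1.797675e+02,  7.030000e-02,  1.073850e+02]), 'wrist_force': array([-4.9316, -1.7454,  5.69  ]), 'torque': array([-0.5028,  0.7988, -0.0147]), 'gripper_width': np.float64(0.142)}
```

View pics/w10.png

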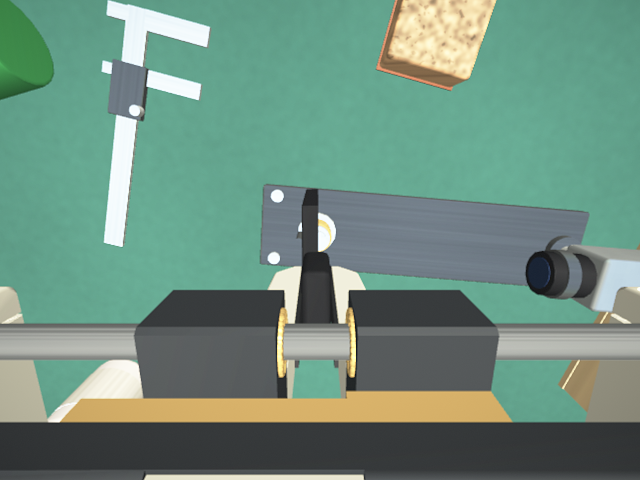

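View pics/side10.png

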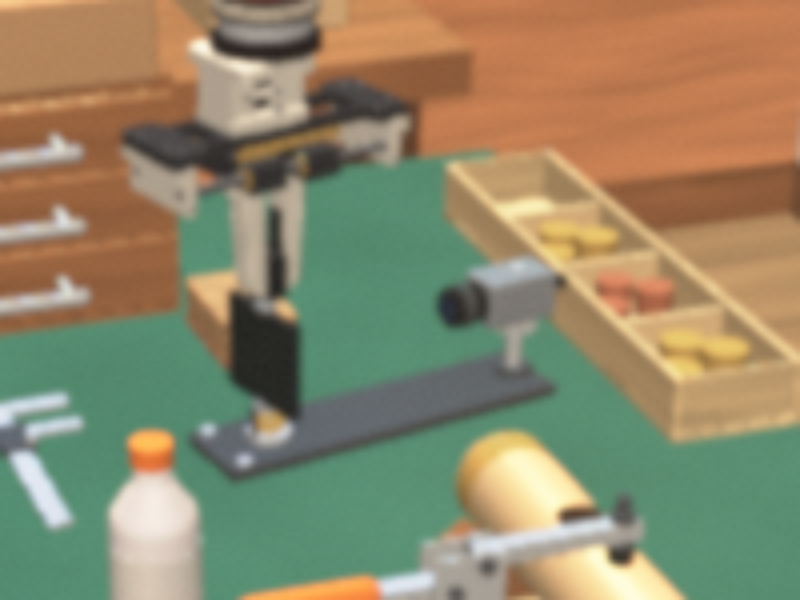

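Request:
drive_tool:
  gripper: [0, 0, 0, 0, 0, 0, 0, 0, 0, 0, 0, 0, 0, 0]
  linear:
    - [-0.13, -0.05, 0]
    - [0, 0, 0]
    - [0, 0, 0]
    - [0, 0, 0]
    - [0, 0, 0]
    - [0, 0, 0]
    - [0, 0, 0]
    - [0, 0, 0]
    - [0, 0, 0]
    - [0, 0, 0]
    - [0, 0, 0]
    - [0, 0, 0]
    - [0, 0, 0]
    - [0, 0, 0]
  twist: [0, -4, -4, -4, -4, -4, -4, -4, -4, -4, -4, -4, -1.2, 0]
  grip_force: 30

```text
time: 18.32
eef_pos: [0.5679, 0.2711, 0.1229]
ee_rot: [-179.9, 0.1, 62.2]
wrist_force: [-2.7, -1.9, 5.7]
gripper_width: 0.138
```

```bash
python3 - <<'E'
from g import *
p=viewer.capture('wrist');save(p,'w11');np.savez('w11.npz',**{k:p[k] for k in('image','intrinsics','view')})
s=telemetry.get_state();print({k:np.round(v,4) for k,v in s.items() if k in('eef_pos','ee_rot','wrist_force','torque','gripper_width')})
p=viewer.capture('side');np.savez('side11.npz',**{k:p[k] for k in('image','intrinsics','view')});cv2.imwrite('pics/side11.png',cv2.resize(p['image'][150:300,260:460],None,fx=4,fy=4)[:,:,::-1])
p=viewer.capture('scene');np.savez('scene11.npz',**{k:p[k] for k in('image','intrinsics','view')});cv2.imwrite('pics/scene11.png',cv2.resize(p['image'][160:310,300:500],None,fx=4,fy=4)[:,:,::-1])
E
```

```text
{'eef_pos': array([0.568 , 0.2711, 0.1229]), 'ee_rot': array([-1.799428e+02,  8.250000e-02,  6.221790e+01]), 'wrist_force': array([-4.624 , -2.4497,  5.0862]), 'torque': array([-0.2944,  0.8746,  0.0314]), 'gripper_width': np.float64(0.142)}
```

View pics/w11.png

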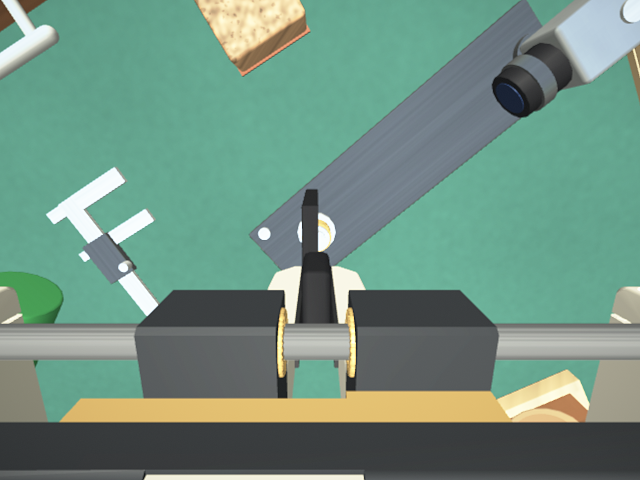

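View pics/side11.png

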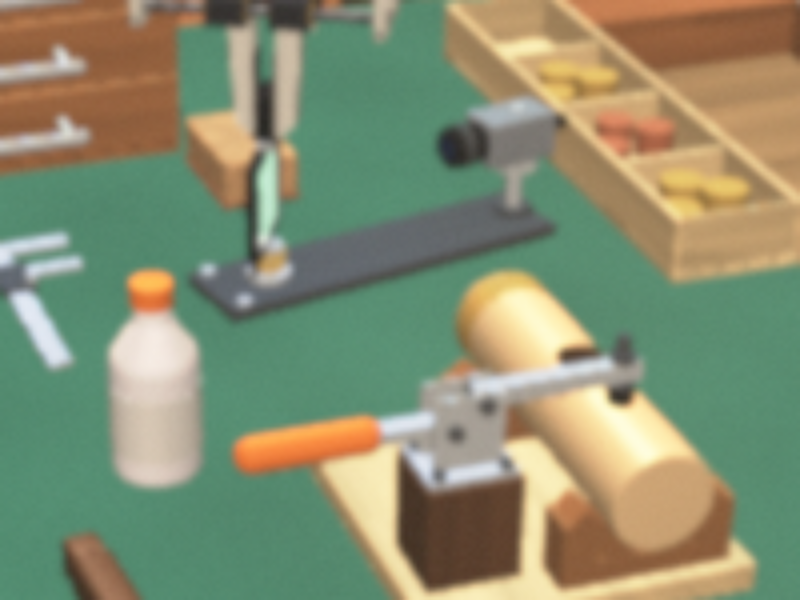

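View pics/scene11.png

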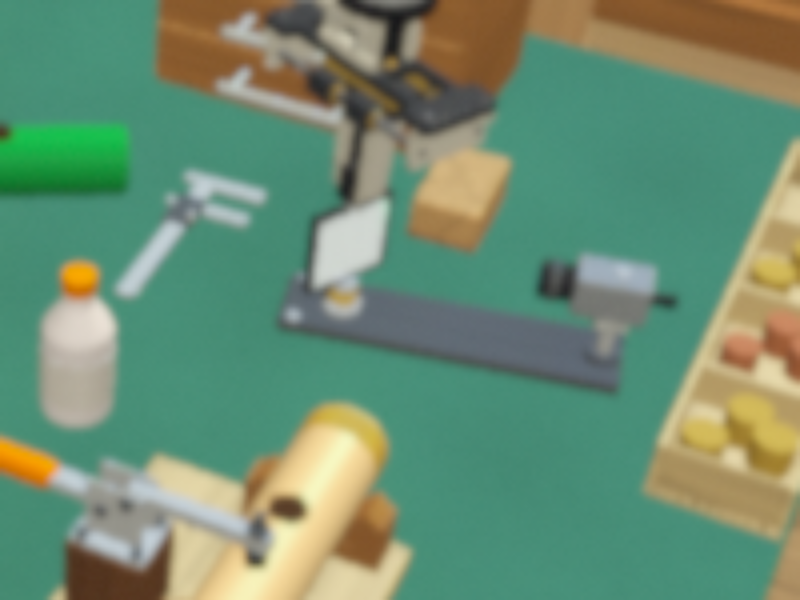

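```bash
python3 - <<'E'
from g import *
p=np.load('w11.npz')
cv2.imwrite('pics/w11z.png',cv2.resize(p['image'][180:300,240:400],None,fx=5,fy=5,interpolation=cv2.INTER_CUBIC)[:,:,::-1])
cv2.imwrite('pics/w11y.png',cv2.resize(p['image'][0:300,240:640],None,fx=2,fy=2,interpolation=cv2.INTER_CUBIC)[:,:,::-1])
E
```

```text
(no output)
```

View pics/w11z.png

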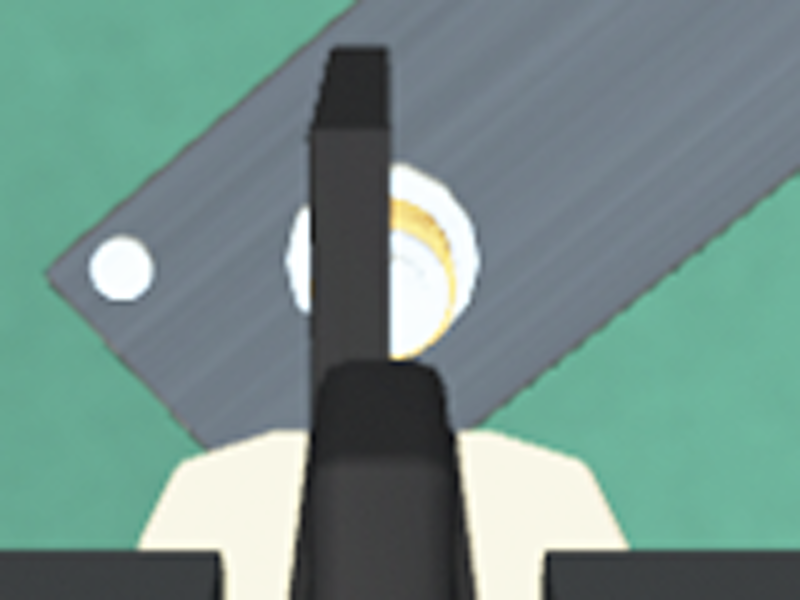

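View pics/w11y.png

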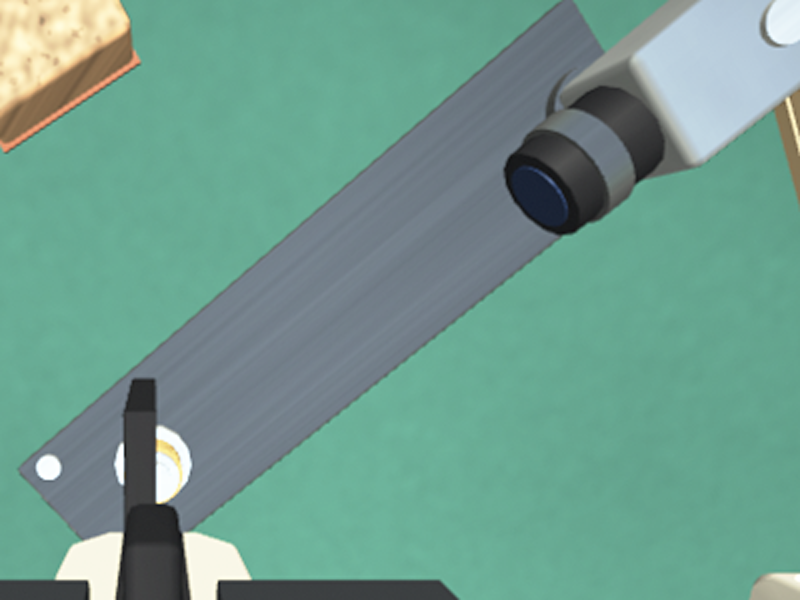

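```bash
python3 - <<'E'
from g import *
p=np.load('w11.npz')
c=lambda x,y:(240+x/5,180+y/5); y=lambda a,b:(240+a/2,b/2)
ring=atz(p,c(383,262),.012);lens=atz(p,y(538,195),.075)
print(ring,lens,hd(ring,lens),np.linalg.norm((lens-ring)[:2]))
E1=[atz(p,y(20,468),.008),atz(p,y(572,0),.008)];E2=[atz(p,y(190,532),.008),atz(p,y(560,238),.008)]
print('edges',hd(*E1),hd(*E2))
print('frame top R edge',hd(atz(p,c(388,360),.111),atz(p,c(388,128),.111)),'L',hd(atz(p,c(309,360),.111),atz(p,c(310,128),.111)))
print('outer bottom edge dir',)
mk=np.array([.6546,.0544,0])
for r in (ring,np.array([.5695,.2715,0]),np.array([.568,.2711,0])): print('n',(12.4+hd(r,mk))/2, 'yaw',90+(12.4+hd(r,mk))/2)
E
```

```text
[0.56755973 0.27014155 0.012     ] [0.71434381 0.30425312 0.075     ] 13.082910012876601 0.15069561277150204
edges 12.206450348534036 12.632204152919176
frame top R edge 62.244784734258026 L 61.33030087247642
outer bottom edge dir
n -27.814268660159282 yaw 62.185731339840714
n -28.09777630562282 yaw 61.902223694377184
n -27.908413706347165 yaw 62.09158629365284
```

Request:
drive_tool:
  gripper: [0, 0, 0, 0, 0, 0]
  linear:
    - [0, 0, 0]
    - [0, 0, 0]
    - [0, 0, 0]
    - [0, 0, 0]
    - [0, 0, 0]
    - [0, 0, 0]
  twist: [-0.15, 0, 0, 0, 0, 0]

```text
time: 18.97
eef_pos: [0.568, 0.271, 0.1228]
ee_rot: [-179.9, 0.1, 62.1]
wrist_force: [-4.3, -2.1, 6.4]
gripper_width: 0.14
```

```bash
python3 - <<'E'
from g import *
s=telemetry.get_state();print({k:np.round(v,4) for k,v in s.items() if k in('time','eef_pos','ee_rot','wrist_force','qd','gripper_width')})
p=viewer.capture('side');a=np.load('side11.npz')['image'];print(cv2.absdiff(a,p['image']).max(axis=2)[200:,:].max(),telemetry.get_state()['ee_rot'])
E
```

```text
{'time': np.float64(18.9667), 'qd': array([ 0.0499,  0.0595, -0.0453,  0.1291,  0.005 , -0.0086, -0.0532]), 'eef_pos': array([0.568 , 0.271 , 0.1228]), 'ee_rot': array([-1.799269e+02,  7.810000e-02,  6.207270e+01]), 'wrist_force': array([-4.3459, -2.0808,  6.3648]), 'gripper_width': np.float64(0.14)}
16 [-1.79928946e+02  7.28269594e-02  6.20713686e+01]
```

```bash
python3 - <<'E'
from g import *
a=cv2.imread('pics/side0.png').astype(np.float32);b=np.load('side11.npz')['image'][:,:,::-1].astype(np.float32)
def sh(r,im0,im1):
    y0,y1,x0,x1=r;g=lambda i:cv2.cvtColor(i[y0:y1,x0:x1]/255,cv2.COLOR_BGR2GRAY);return cv2.phaseCorrelate(g(im0),g(im1))
print('head near end',sh((250,300,405,445),a,b),'board',sh((265,315,340,375),a,b))
for n,r in dict(glue=(215,275,282,316),calliper=(205,245,248,284),spare=(325,400,415,485),ferrule=(372,410,300,335),shaft=(280,350,272,322)).items():print(n,sh(r,a,b))
order.finish_job()
E
```

```text
head near end ((-0.019638839994758683, 0.23309942379448145), 0.9951906633377076) board ((0.0003099846143470586, -0.054295747550270335), 0.9913645998636882)
glue ((0.10171399191237285, -0.11716715392719124), 1.0338703678713905)
calliper ((-0.03180861546382374, 0.15561862425763096), 0.9186038964324528)
spare ((-0.01259043790714287, 0.5732982951386276), 1.0081269271285445)
ferrule ((0.012754949987048292, 0.025844114817012098), 0.936457103325261)
shaft ((-0.08318441256887255, 0.04300961942198711), 1.0562925794389513)
the job is handed in; nothing more can be done
```

The clamp is down on its stop and the mirror is turned, with the gripper still holding it. I handed the job in at about 19 s.

- **Clamp:** I swung the orange handle down in the gripper, let go, and pressed it home with closed fingertips. It stopped at a fingertip height of 122 mm, which is where the stop should be, under 31 N of push. That is more than the roughly 10 N asked for. The pictures taken after I released it show it still down.
- **Mirror:** I gripped the wing knob and turned it about 45° clockwise. At hand-in the tool's yaw was steady at 62.07°. The angle worked out from the camera line, the mirror's axis and the mark came to 61.9–62.2°, depending on which axis estimate was used.
- **Mark and frame:** Three wrist views agreed on the mark's position to within 0.5 mm. I took the mirror frame's two edges from a picture before the last 0.15° trim. They read 61.3° and 62.2°, so that check is only good to about half a degree. The bench camera's own view was not available, so the centring is computed rather than seen.
- **Nothing disturbed:** Comparing the first and last side pictures, the head shifted by 0.2 pixel or less. The glue, calliper, ferrule and shaft were within 0.2 pixel too. The spare head read 0.6 pixel, though nothing touched it. I did not run this check on the sander.

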